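# Close the soil ball mill and hold its run paddle at mid-travel

## Robot

A 6-joint arm with a two-finger parallel gripper is mounted at the origin on the work surface. World frame = base frame: x ahead of the robot, y to its left, z up, the work surface at z = 0. Lengths are in m, angles in rad, forces in N, time in s.
With the tool pointing down it reaches from about 0.375 to 0.9 m from the base axis. Payload 3.1 kg.
Tool frame: the origin (TCP) lies on the centre line of the jaws, within the pads' length; the fingertips stand 14 mm ahead of it and the grasp point (between the pads) lies 5 mm behind it; y points along the fingers, z is the direction in which the jaws open and shut, and the axes are right-handed (so a half turn about y gives the same grasp; the last joint's range is limited). The gripper opens to 87 mm and grips with 3 to 60 N. Pads are 19 mm wide; open, the fingers measure 117 mm over their backs; the gripper's body (75 mm by 190 mm) begins 51 mm behind the grasp point.
Start: joints at [0.976, 0.527, 1.433, -0, 1.181, -0.178], TCP at [0.253, 0.571, 0.237] pointing down, gripper open.
Joint ranges: [-3.08, 3.08], [-0.75, 2.2], [0.22, 2.44], [-1.43, 4.57], [0, 2.65], [-2.85, 2.85]. Speed limits (rad/s): [2.79, 2.79, 3.14, 3.14, 3.14, 3.14].

## Interface

Orientations are given as a unit quaternion [x, y, z, w].
In Python, from rig import robot, vision gives the robot as it stands.
- The arm moves only by the shell command python3 -m crank 'ROWS' [FORCE]. ROWS is JSON, a list of rows, each a list of 7 numbers: the shift along the tool's x, y, z as a fraction of full scale, then the turn, a rotation vector about the tool's x, y, z as a fraction of full scale, then the gripper command: -1 is shut, 1 is fully open, values between are in proportion. In form: [[x, y, z, wx, wy, wz, grip], ...]. A call has 1 to 10 rows; each row is the pose to reach, as a shift and turn from the pose commanded when the call began, along the tool's axes at that moment, turning the shorter way round; what a row does not reach only later rows make up. Full scale, the value 1, is 50 cm for a shift and pi rad for a turn. A row lasts 1/8 s, in which the tool goes at most 62.5 mm and 10.7 degrees, less where a joint would pass 70% of its speed; a pose out of reach is approached as far as the arm can. A call with a number of a shift or a turn outside -1 to 1 is refused whole. A call with a gripper value outside its range is refused whole. The fingers move at their own pace and stop on an object; FORCE is the grip in N (left out, the last holds). Time passes only in rows, so rows that repeat a pose let the fingers close. It gives the time, the measured TCP pose, the force and the opening at its end, in the units of the state.
- robot.get_obs(): the state, without advancing time (a new reading comes with each control period).
- vision.camera(name): name is "side" or "top"; returns the picture (480x640x3 uint8, blue, green, red); there is no depth.
- vision.camera_info(name): a dict with "vfov" (degrees; the focal length in pixels is half the picture's height over the tangent of half this angle, whatever the lens; pixels are square), "cx", "cy" (the principal point, pixels), "k1" (the pictures are not rectified: a ray, as slopes to the right and down, at radius r is drawn at 1 + k1 r^2 times it, then the intrinsics apply), "world_from_camera" (4x4, takes a point from camera to world coordinates). Camera axes: x right, y up, looking along -z (the intrinsics and any distortion apply to the point x, -y, -z); pixel columns grow to the right and rows downward; lengths in m; the calibration is good to about 2 mm. A picture is of the moment at which its call begins. camera_info takes no time and is no camera call.
- robot.hand_in(): hands the job in, once; it reports no verdict.
The state is a dict: "time": time; "q": joint angles; "joint_velocities": joint speeds; "joint_torque": joint torques, N m; "position": TCP position; "tool_rot": TCP orientation; "ft_force": force on the tool from outside, world axes, zero at the start; "moment": the same for the moment, N m; "grip_width": finger opening in m.
Only numpy, scipy, OpenCV 4.12 (cv2) and the standard library are available. Lean on these libraries where they do the work, as an engineer would, in place of code of your own. Each camera call takes 0.05 s, during which the arm holds its last target.

## Task

Close the soil lab's bench mill: pick up the loose steel cover that fits its open bowl (the larger of the two lids on the bench), lower it onto the bowl - do not drop it - so that it sits seated and level, and let go of it. Only then press the mill's spring-loaded hold-to-run paddle down with the gripper to the middle of its travel, where the black pad is level with the tops of the two guard plates beside it, and finish while still holding it there, because the program ends with the paddle held down and not released. Never push the paddle all the way down, since that trips the mill, and leave everything else on the bench where it is.

Things in the scene. Friction and masses are not known exactly. Their poses are not given: they have to be found in the camera images.
- cover_knob (a point): The mill's cover, loose, lying plug-down on the bench: a round steel plate 116 mm across and 6 mm thick; on top at its centre a black upright cylindrical knob 28 mm in diameter and 34 mm tall; below the plate a centring plug 84 mm across, 10 mm deep, chamfered at its foot. About 0.25 to 0.5 kg. This point is the knob's centre, on the cover's axis, 17 mm above the plate's top, 17 mm below the knob's top and 33 mm above the plug's foot. z is the cover's axis, up.
- cover_seat (a point): The centre of the underside of the cover's plate (on the cover's axis, 23 mm below cover_knob): when the cover is seated it coincides with bowl_rim. z is the cover's axis, up.
- bowl_rim (a point): The centre of the mouth of the mill's open steel bowl, at rim height, 130 mm above the bench. The bowl is 104 mm across outside, 94 mm inside, 50 mm tall, about 45 mm deep, fixed upright on the higher half of the mill's grey housing (180 x 150 mm, 80 mm tall), with steel grinding balls up to 22 mm high on its floor. Axes are the mill's own: z up, x away from the robot at yaw 0, y to the left (the paddle lies 145 mm from here towards -y).
- guard_top (a point): On the lower half of the mill (deck 55 mm above the bench, on the -y side of the bowl): the point midway between the two upright guard plates, at the height of their tops, 100 mm above the bench, fixed. The guards are 50 mm long (along the mill's x), 6 mm thick and 52 mm apart inside; the paddle's pad moves down between them. It lies 55 mm towards the mill's -x and 145 mm towards its -y from bowl_rim. Axes are the mill's own, z up.
- paddle_pad (a point): The centre of the top face of the paddle's black pad (50 mm long, 40 mm wide, 8 mm thick), where it is pressed. At rest it stands 12 mm above guard_top; held right, it is level with guard_top (12 mm of travel); at the bottom stop it is 12 mm below. It moves with the paddle.
- paddle (a joint): The hold-to-run paddle's hinge angle, rad: 0 at rest (pad raised), 0.115 in the middle (pad level with the guard tops), 0.23 at the bottom stop; grows as the pad is pressed. The hinge is level, along the mill's y, 105 mm behind the pad's centre (towards the mill's +x), so 10 mm at the pad is about 0.095 rad. A spring returns it: about 4 N at the pad's centre to start it, about 9 N at the middle, about 14 N at the bottom.
- small_lid_knob (a point): Bystander: the other, smaller lid of the same make, a steel plate 72 mm across with a black knob 18 mm in diameter and 24 mm tall, for a sample tin; too small for the bowl; 37 mm tall in all, loose on the bench. The cover and this lid may lie in either of two places. This point is the centre of its knob, 25 mm above the bench.
- beaker_mid (a point): Bystander: clear open cup, 64 mm across, 75 mm tall; its centre.
- jar_mid (a point): Bystander: amber jar with cap, 70 mm across, 100 mm tall; its centre.
- tray_mid (a point): Bystander: white sample tray 200 x 130 x 40 mm; its centre.
- core_ring_mid (a point): Bystander: upright steel soil-core ring, 50 mm across, 50 mm tall, between the lids and the mill; its centre.
- scoop_grip (a point): Bystander: a lying spoon-shaped scoop 200 mm long; a point on its handle.
There are look-alikes about, which are no part of the job. Leave any purple look-alike of the part that bears cover_knob alone.

How it is judged:
By the outcome, as a careful person would: the job done as asked, in the order asked, and still so for the second after the job is handed in, while the arm keeps its last pose, push and grip.
It also fails if it takes over 43 s, if anything falls off the work surface, if the arm or the gripper's body presses on something with over 40 N, if the wrist force passes 120 N, or if a joint passes its speed limit or range.

## Working session

There is one attempt and no reset: what is moved stays moved. The work goes in short steps, Python scripts to look and compute and a shell command to move; the robot and the scene stay as the last step left them, time stands still between calls to the robot, and variables do not carry over. Pictures are saved under pics/ and viewed, and the job is handed in when it is done.

```bash
mkdir -p pics; ls
python3 - <<'E'
from rig import robot, vision
import cv2
for n in("side","top"):
    cv2.imwrite(f"pics/{n}0.png",vision.camera(n)); print(n,vision.camera_info(n))
print(robot.get_obs())
E
```

```text
pics
side {'vfov': 53.085392501046584, 'cx': 317.4268009795099, 'cy': 235.582416208884, 'k1': -0.13193696730772733, 'world_from_camera': array([[ 0.99390413,  0.07590652, -0.0799549 ,  0.43940178],
       [-0.10832603,  0.53756101, -0.83623778, -0.8733367 ],
       [-0.02049526,  0.83980138,  0.54250676,  0.6965021 ],
       [ 0.        ,  0.        ,  0.        ,  1.        ]])}
top {'vfov': 46.53341819386672, 'cx': 323.2283439720284, 'cy': 237.64708179647639, 'k1': 0.03462650051649342, 'world_from_camera': array([[-0.02154218,  0.99441485, -0.10332008,  0.36980395],
       [-0.99962007, -0.02320103, -0.01488047,  0.01043735],
       [-0.01719449,  0.10296026,  0.99453684,  1.441872  ],
       [ 0.        ,  0.        ,  0.        ,  1.        ]])}
{'time': 0.1, 'q': array([ 9.75475656e-01,  5.28350887e-01,  1.43378927e+00, -3.82449718e-05,
        1.18140969e+00, -1.78487182e-01]), 'joint_velocities': array([ 0.00031767, -0.00143268, -0.00268127,  0.00196193, -0.001622  ,
        0.00100689]), 'joint_torque': array([ 3.77465749e-04, -4.40986240e+01, -1.77151698e+01,  6.35508145e-02,
        5.33925625e-02, -5.60200419e-05]), 'position': array([0.25265005, 0.57095347, 0.23567838]), 'tool_rot': array([ 0.69245108, -0.1465527 ,  0.14605367, -0.69115999]), 'ft_force': array([ 0.1280198 , -0.05241923,  0.83663149]), 'moment': array([-0.036768  ,  0.06684532,  0.04869622]), 'grip_width': 0.08720837337691535}
```

View pics/side0.png

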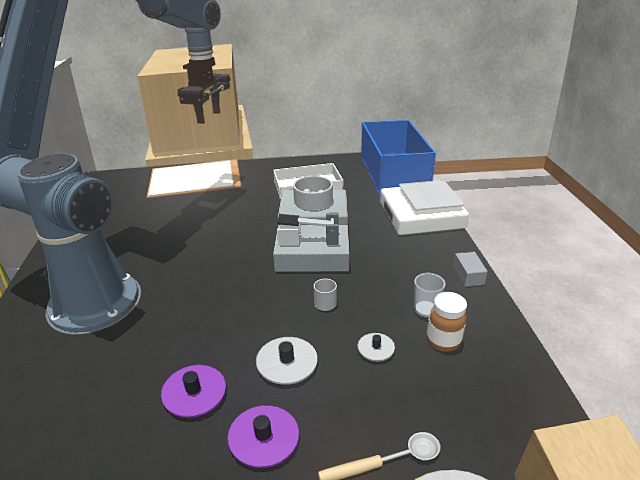

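View pics/top0.png

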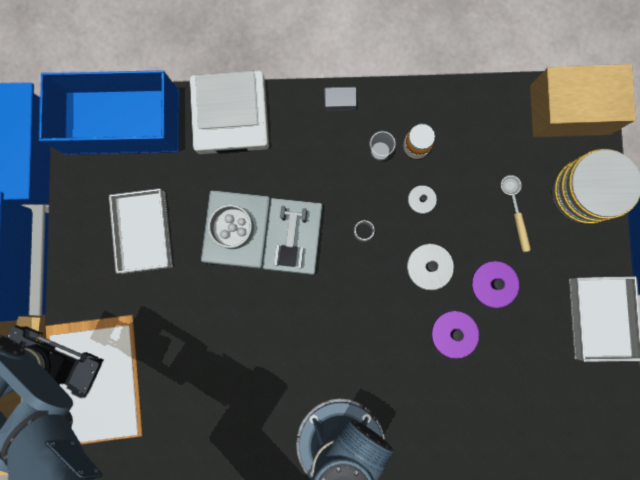

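Candidates for the cover:
- Large steel lid: top (431,266), side (287,360). This matches the description.
- Small steel lid: top (422,199), side (376,347). Too small.
- Purple look-alikes: top (496,284) and (456,334). Leave alone.

I choose the large steel lid and will check it with a close crop.

Run:
```python
import cv2,numpy as np
t=cv2.imread("pics/top0.png");s=cv2.imread("pics/side0.png")
def z(im,x0,y0,w,h,k): return cv2.resize(im[y0:y0+h,x0:x0+w],None,fx=k,fy=k,interpolation=cv2.INTER_CUBIC)
a=z(t,395,180,80,120,5); b=z(s,250,325,80,60,5)
cv2.imwrite("pics/c_lid.png",np.hstack([a,np.vstack([b,np.zeros((300,400,3),np.uint8)])]))
a=z(t,195,180,135,100,4); b=z(s,260,165,100,115,5)
cv2.imwrite("pics/c_millt.png",a);cv2.imwrite("pics/c_mills.png",b)
```

```text
(no output)
```

View pics/c_lid.png

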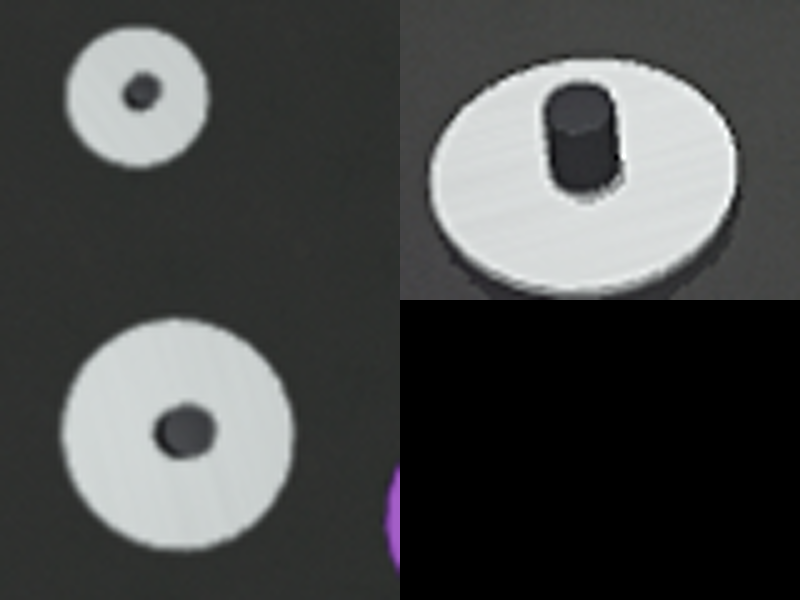

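View pics/c_millt.png

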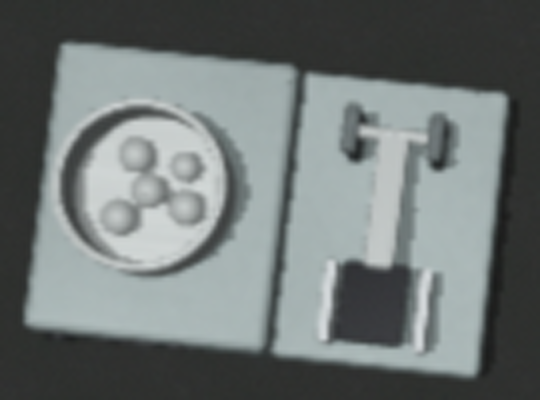

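View pics/c_mills.png

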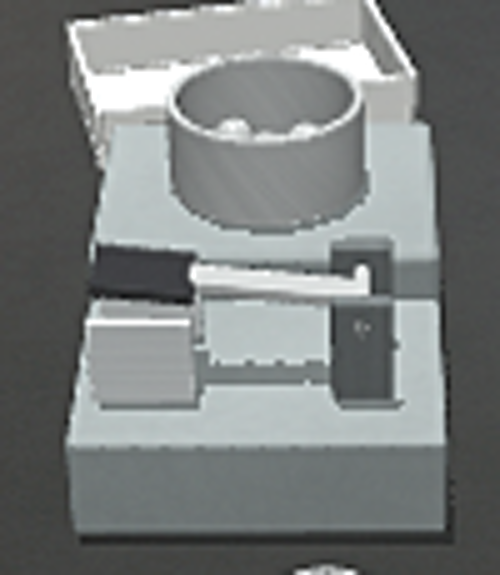

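```bash
cat > h.py <<'E'
import cv2,numpy as np
from rig import robot,vision
def ray(n,uv):
    c=vision.camera_info(n);f=240/np.tan(np.radians(c["vfov"]/2))
    K=np.array([[f,0,c["cx"]],[0,f,c["cy"]],[0,0,1]])
    p=cv2.undistortPointsIter(np.array([[uv]],float),K,np.array([c["k1"],0,0,0.]),None,None,(3,100,1e-12))[0,0]
    T=c["world_from_camera"];d=T[:3,:3]@np.array([p[0],-p[1],-1]);return T[:3,3],d/np.linalg.norm(d)
def plane(n,uv,z):
    o,d=ray(n,uv);return (o+d*(z-o[2])/d[2])
def tri(a,b):
    o1,d1=ray("top",a);o2,d2=ray("side",b)
    s=np.linalg.lstsq(np.c_[d1,-d2],o2-o1,rcond=None)[0]
    p,q=o1+s[0]*d1,o2+s[1]*d2;return (p+q)/2,np.linalg.norm(p-q)
def proj(n,P):
    c=vision.camera_info(n);f=240/np.tan(np.radians(c["vfov"]/2))
    T=c["world_from_camera"];p=T[:3,:3].T@(np.array(P)-T[:3,3]);x,y=p[0]/-p[2],-p[1]/-p[2];r=1+c["k1"]*(x*x+y*y)
    return np.array([x*r*f+c["cx"],y*r*f+c["cy"]])
E
python3 - <<'E'
from h import *
np.set_printoptions(precision=4,suppress=True)
t=cv2.imread("pics/top0.png");s=cv2.imread("pics/side0.png")
def blob(im,x0,y0,x1,y1,thr):
    g=cv2.cvtColor(im,6)[y0:y1,x0:x1]; m=(g>thr).astype(np.uint8)
    c=max(cv2.findContours(m,0,1)[0],key=cv2.contourArea); e=cv2.fitEllipse(c)
    return np.array(e[0])+[x0,y0],e[1]
ct,_=blob(t,395,235,466,300,120); cs,_=blob(s,245,325,330,395,120)
print("plate px",ct,cs,tri(ct,cs), plane("top",ct,.016),plane("side",cs,.016))
print("knobtop",tri((432.1,265.8),(285.2,346.2)))
st,_=blob(t,405,180,440,216,120); ss,_=blob(s,355,325,400,365,120)
print("small",tri(st,ss))
cr=lambda x,y:((x+.5)/4-.5+195,(y+.5)/4-.5+180)
cs=lambda x,y:((x+.5)/5-.5+260,(y+.5)/5-.5+165)
print("bowl",tri(cr(141.5,185),cs(267,98)),plane("top",cr(141.5,185),.13),plane("side",cs(267,98),.13))
# housing corners z .08
A,B,C,D=[plane("top",cr(*p),.08)for p in((62,43),(297,66),(268,352),(25,328))]
a=lambda v:np.degrees(np.arctan2(v[1],v[0]))
print(A,B,C,D,"yaws",a(B-A)+90,a(C-D)+90,a(B-C),a(A-D))
E_,F_,G_=[plane("top",cr(*p),.055)for p in((305,74),(508,95),(475,376))]
print("yaws",a(F_-E_)+90,a(F_-G_))
g=[plane("top",cr(*p),.1)for p in((334,261),(323,342),(433,270),(420,351))]
print("guards",a(g[0]-g[1]),a(g[2]-g[3]),np.mean(g,0))
P=[plane("top",cr(*p),.112)for p in((343,263),(408,268),(404,346),(333,339))]
print("pad",np.mean(P,0))
g=[plane("side",cs(*p),.1)for p in((87,320),(190,320))];print(g)
E
```

```text
plate px [430.0732 266.5004] [286.2162 359.8701] (array([ 0.4365, -0.2393,  0.0107]), np.float64(0.003257174308747444)) [ 0.4378 -0.2383  0.016 ] [ 0.4349 -0.2443  0.016 ]
knobtop (array([ 0.4366, -0.2382,  0.0463]), np.float64(0.0029047048078072596))
small (array([ 0.6118, -0.2254,  0.0097]), np.float64(0.0031170506177334977))
bowl (array([0.5391, 0.251 , 0.1282]), np.float64(0.001009915140861627)) [0.5393 0.2507 0.13  ] [0.5382 0.2472 0.13  ]
[0.6356 0.3087 0.08  ] [0.6177 0.1631 0.08  ] [0.4412 0.1829 0.08  ] [0.4593 0.3315 0.08  ] yaws -7.015894084230808 -6.9448441995274806 -6.39157672108506 -7.370905509718209
yaws -7.356718559335974 -7.841935817445105
guards -8.468558442897045 -10.11396405952859 [0.4664 0.114  0.1   ]
pad [0.4668 0.1163 0.112 ]
[array([0.4364, 0.0895, 0.1   ]), array([0.4845, 0.0826, 0.1   ])]
```

```bash
cat >> h.py <<'E'
from scipy.spatial.transform import Rotation as R
np.set_printoptions(precision=4,suppress=True)
def to(target,zdir=None):
    "shift (full-scale fractions) and turn from the present pose to a downward pose, jaw axis zdir (deg in world)"
    o=robot.get_obs();T=R.from_quat(o["tool_rot"]);M=T.as_matrix()
    print("t",o["time"],"pos",o["position"],"q",o["q"],"w",o["grip_width"],"F",o["ft_force"])
    print("shift",M.T@(np.array(target)-o["position"])/.5)
    if zdir is not None:
        for k in(0,180):
            a=np.radians(zdir+k);z=np.array([np.cos(a),np.sin(a),0]);y=np.array([0,0,-1.]);G=np.c_[np.cross(y,z),y,z]
            print("turn",(T.inv()*R.from_matrix(G)).as_rotvec()/np.pi)
    return M
E
python3 -c "
from h import *
M=to((.437,-.2385,.2),-7.2);print(M)"
```

```text
t 0.1 pos [0.2527 0.571  0.2357] q [ 0.9755  0.5284  1.4338 -0.      1.1814 -0.1785] w 0.08720837337691535 F [ 0.128  -0.0524  0.8366]
shift [ 0.9926  0.0736 -1.3309]
turn [0.0006 0.4073 0.0003]
turn [ 0.0003 -0.5927 -0.0006]
[[ 0.9144 -0.0011  0.4049]
 [-0.4049 -0.0016  0.9144]
 [-0.0003 -1.     -0.0019]]
```

```bash
python3 -m crank '[[0.75,-0.02,-0.48,0,0.407,0,1],[0.75,-0.02,-0.48,0,0.407,0,1],[0.75,-0.02,-0.48,0,0.407,0,1],[0.75,-0.02,-0.48,0,0.407,0,1],[0.75,-0.02,-0.48,0,0.407,0,1],[0.75,-0.02,-0.48,0,0.407,0,1],[0.75,-0.02,-0.48,0,0.407,0,1],[0.75,-0.02,-0.48,0,0.407,0,1],[0.75,-0.02,-0.48,0,0.407,0,1]]' 40; python3 -c "
from h import *
to((.437,-.2385,.12),-7.2)"
```

```text
time: 1.23
position: [0.4984, 0.1999, 0.2461]
tool_rot: [-0.468, 0.531, -0.53, 0.467]
ft_force: [0.2, 0.6, -0.7]
grip_width: 0.0875
t 1.225 pos [0.4984 0.1999 0.2461] q [0.1728 0.3979 1.6415 0.0006 1.1036 0.2981] w 0.08749548852779185 F [ 0.2023  0.5793 -0.7252]
shift [ 0.8852  0.2522 -0.0117]
turn [ 0.0005  0.     -0.    ]
turn [-0.0001 -1.     -0.0007]
```

```bash
python3 -m crank '[[0.885,0.25,-0.012,0,0,0,1],[0.885,0.25,-0.012,0,0,0,1],[0.885,0.25,-0.012,0,0,0,1],[0.885,0.25,-0.012,0,0,0,1],[0.885,0.25,-0.012,0,0,0,1],[0.885,0.25,-0.012,0,0,0,1],[0.885,0.25,-0.012,0,0,0,1],[0.885,0.25,-0.012,0,0,0,1],[0.885,0.25,-0.012,0,0,0,1]]'; python3 -c "
from h import *
to((.437,-.2385,.034),-7.2)
t=vision.camera('top');s=vision.camera('side')
k=lambda im,x,y:cv2.resize(im[y:y+90,x:x+80],None,fx=5,fy=5,interpolation=2)
cv2.imwrite('pics/ov1.png',np.hstack([k(t,390,220),k(s,245,295)]))
"
```

```text
time: 2.35
position: [0.4378, -0.2377, 0.121]
tool_rot: [-0.468, 0.531, -0.53, 0.468]
ft_force: [-0.3, 1.0, -0.3]
grip_width: 0.087
t 2.35 pos [ 0.4378 -0.2377  0.121 ] q [-0.7222  0.5432  1.8523  0.0005  0.7474 -0.5977] w 0.08702217607135268 F [-0.2837  0.9703 -0.3305]
shift [ 0.002   0.174  -0.0013]
turn [ 0.0003  0.0002 -0.0003]
turn [-0.0005 -0.9998 -0.0004]
```

View pics/ov1.png

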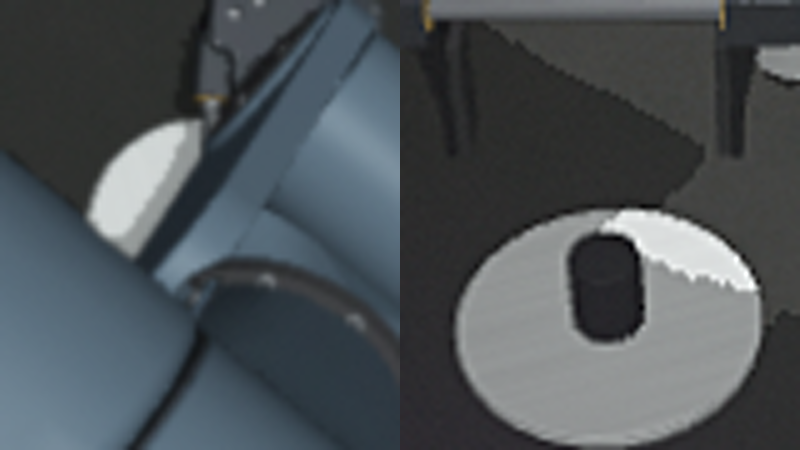

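The side view shows the fingers straddling the black knob at about (366,352). The arm hides the lid in the top view. I'll descend and grip.

```bash
python3 -m crank '[[0.001,0.08,-0.001,0,0,0,1],[0.001,0.12,-0.001,0,0,0,1],[0.001,0.15,-0.001,0,0,0,1],[0.001,0.174,-0.001,0,0,0,1],[0.001,0.174,-0.001,0,0,0,1],[0.001,0.174,-0.001,0,0,0,1]]' && python3 -m crank '[[0,0,0,0,0,0,-0.2],[0,0,0,0,0,0,-0.5],[0,0,0,0,0,0,-1],[0,0,0,0,0,0,-1],[0,0,0,0,0,0,-1],[0,0,0,0,0,0,-1]]' 40; python3 -c "
from h import *
to((.437,-.2385,.034),-7.2)
s=vision.camera('side')
cv2.imwrite('pics/gr1.png',cv2.resize(s[280:400,220:360],None,fx=5,fy=5,interpolation=2))
"
```

```text
time: 3.2
position: [0.4375, -0.2386, 0.035]
tool_rot: [0.468, -0.53, 0.53, -0.468]
ft_force: [-0.7, 0.5, 0.5]
grip_width: 0.0872
time: 3.95
position: [0.4372, -0.2385, 0.0345]
tool_rot: [-0.468, 0.53, -0.53, 0.468]
ft_force: [-1.1, 0.1, 0.3]
grip_width: 0.0353
t 3.95 pos [ 0.4372 -0.2385  0.0345] q [-0.7242  0.7083  1.8946 -0.      0.5387 -0.5996] w 0.035257381461781555 F [-1.1366  0.0856  0.3019]
shift [-0.      0.0011 -0.0004]
turn [ 0.      0.0003 -0.    ]
turn [-0.     -0.9997 -0.    ]
```

View pics/gr1.png

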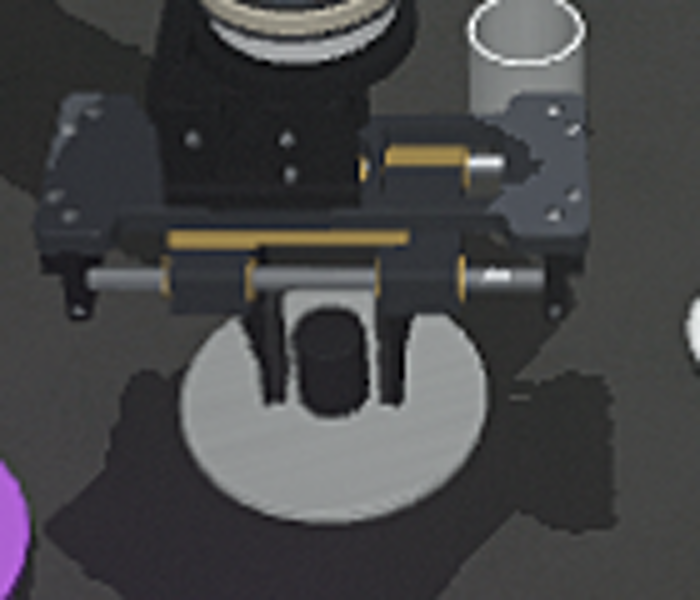

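```bash
python3 -m crank '[[0,0,0,0,0,0,-1],[0,0,0,0,0,0,-1],[0,0,0,0,0,0,-1],[0,0,0,0,0,0,-1]]' 40 && python3 -m crank '[[0,-0.02,0,0,0,0,-1],[0,-0.05,0,0,0,0,-1],[0,-0.1,0,0,0,0,-1],[0,-0.1,0,0,0,0,-1],[0,-0.1,0,0,0,0,-1]]';  python3 -c "
from h import *
to((.437,-.2385,.034),-7.2)
s=vision.camera('side')
cv2.imwrite('pics/gr2.png',cv2.resize(s[250:390,220:360],None,fx=4,fy=4,interpolation=2))
"
```

```text
time: 4.5
position: [0.4371, -0.2385, 0.0345]
tool_rot: [-0.468, 0.53, -0.53, 0.468]
ft_force: [0.4, 0.5, -1.1]
grip_width: 0.0269
time: 5.12
position: [0.437, -0.2384, 0.0846]
tool_rot: [0.468, -0.53, 0.53, -0.468]
ft_force: [0.4, -0.8, -4.7]
grip_width: 0.0273
t 5.125 pos [ 0.437  -0.2384  0.0846] q [-0.7242  0.6101  1.8758 -0.      0.6556 -0.5996] w 0.027303244134822727 F [ 0.3683 -0.8411 -4.7062]
shift [ 0.0002  0.1013 -0.0001]
turn [-0.      0.0003  0.    ]
turn [ 0.     -0.9997  0.    ]
```

View pics/gr2.png

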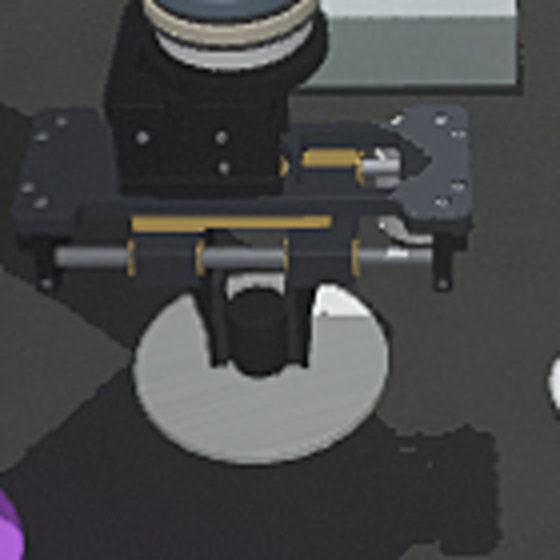

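```bash
python3 -c "
from h import *
to((.539,.251,.25),-7.2)"
```

```text
t 5.175 pos [ 0.4368 -0.2382  0.0842] q [-0.7242  0.6108  1.876  -0.      0.6557 -0.5996] w 0.027185756324035252 F [ 1.1297  0.2278 -4.8   ]
shift [-0.9964 -0.3311  0.0809]
turn [ 0.0002  0.0003 -0.0002]
turn [-0.0003 -0.9997 -0.0004]
```

```bash
python3 -m crank '[[0,-0.1,0,0,0,0,-1],[0,-0.2,0,0,0,0,-1],[-0.05,-0.29,0.004,0,0,0,-1],[-0.13,-0.331,0.01,0,0,0,-1],[-0.23,-0.331,0.018,0,0,0,-1],[-0.33,-0.331,0.026,0,0,0,-1],[-0.43,-0.331,0.034,0,0,0,-1],[-0.53,-0.331,0.042,0,0,0,-1],[-0.63,-0.331,0.05,0,0,0,-1],[-0.73,-0.331,0.058,0,0,0,-1]]' && python3 -m crank '[[-0.1,0,0.008,0,0,0,-1],[-0.18,0,0.015,0,0,0,-1],[-0.24,0,0.02,0,0,0,-1],[-0.266,0,0.023,0,0,0,-1],[-0.266,0,0.023,0,0,0,-1],[-0.266,0,0.023,0,0,0,-1]]';  python3 -c "
from h import *
to((.539,.251,.25),-7.2)
s=vision.camera('side');t=vision.camera('top')
cv2.imwrite('pics/s3.png',s);cv2.imwrite('pics/t3.png',t)
cv2.imwrite('pics/m3.png',np.hstack([cv2.resize(s[80:280,250:380],None,fx=3,fy=3,interpolation=2),cv2.resize(t[130:330,170:300],None,fx=3,fy=3,interpolation=2)]))
"
```

```text
time: 6.42
position: [0.5106, 0.1216, 0.2486]
tool_rot: [-0.469, 0.531, -0.53, 0.467]
ft_force: [0.7, -0.4, -4.7]
grip_width: 0.0267
time: 7.18
position: [0.5388, 0.2493, 0.2495]
tool_rot: [-0.468, 0.53, -0.53, 0.467]
ft_force: [-0.5, -0.3, -4.2]
grip_width: 0.0273
t 7.175 pos [0.5388 0.2493 0.2495] q [ 0.2456  0.4713  1.4978 -0.0008  1.1743  0.3714] w 0.02729036303024474 F [-0.4888 -0.2503 -4.2223]
shift [-0.0035 -0.0009 -0.    ]
turn [0.0005 0.0001 0.0004]
turn [ 0.0007 -0.9999 -0.0007]
```

View pics/m3.png

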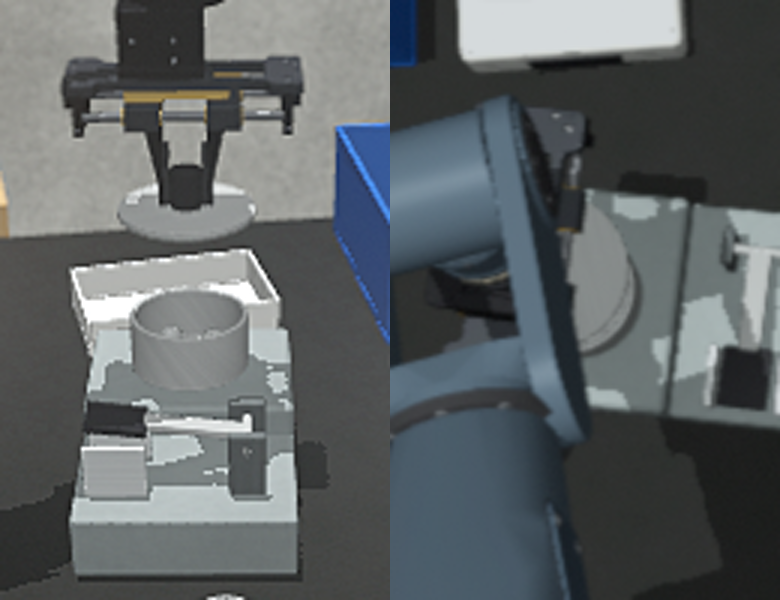

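```bash
python3 -m crank '[[-0.003,0.06,0,0,0,0,-1],[-0.003,0.11,0,0,0,0,-1],[-0.003,0.14,0,0,0,0,-1],[-0.003,0.148,0,0,0,0,-1],[-0.003,0.148,0,0,0,0,-1]]';  python3 -c "
from h import *
to((.539,.251,.1545),-7.2)
s=vision.camera('side');t=vision.camera('top')
cv2.imwrite('pics/s4.png',s);cv2.imwrite('pics/t4.png',t)
cv2.imwrite('pics/m4.png',np.hstack([cv2.resize(s[120:240,260:360],None,fx=4,fy=4,interpolation=2),cv2.resize(t[170:290,190:290],None,fx=4,fy=4,interpolation=2)]))
"
```

```text
time: 7.9
position: [0.54, 0.2519, 0.1765]
tool_rot: [0.468, -0.53, 0.53, -0.468]
ft_force: [0.4, 0.5, -4.8]
grip_width: 0.0267
t 7.9 pos [0.54   0.2519 0.1765] q [ 0.2492  0.5614  1.5666 -0.      1.0127  0.3742] w 0.026653182691680016 F [ 0.4091  0.4582 -4.8429]
shift [ 0.0021  0.044  -0.0017]
turn [-0.0003  0.0002 -0.0001]
turn [-0.0002 -0.9998  0.0004]
```

View pics/m4.png

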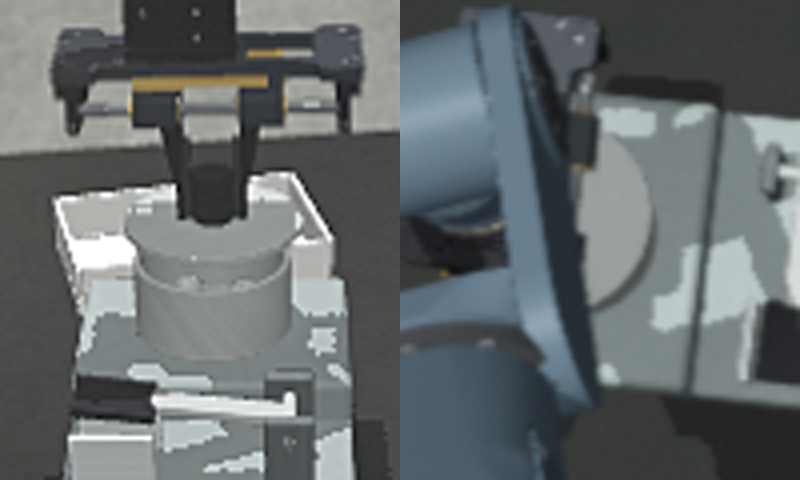

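```bash
python3 -c "
from h import *
# plate outline rays vs measured
P=lambda n,x,y:((x+.5)/4-.5+(190 if n=='top' else 260),(y+.5)/4-.5+(170 if n=='top' else 120))
print('plate right edge y (z .158)',plane('top',P('top',655-400,215),.158))
print('plate bottom-front z.152/158',plane('side',P('side',210,263),.152),'left/right',plane('side',P('side',126,222),.155),plane('side',P('side',302,222),.155))
# bowl rim right edge in first top image: crop x 228..; y 185
print('bowl right edge',plane('top',((228.5)/4-.5+195,(185.5)/4-.5+180),.13),'left',plane('top',((55.5)/4-.5+195,(185.5)/4-.5+180),.13))
"
```

```text
plate right edge y (z .158) [0.5403 0.1912 0.158 ]
plate bottom-front z.152/158 [0.5316 0.1976 0.152 ] left/right [0.4829 0.2583 0.155 ] [0.5957 0.241  0.155 ]
bowl right edge [0.5381 0.1993 0.13  ] left [0.5405 0.302  0.13  ]
```

```bash
python3 -m crank '[[0,0.008,0,0,0,0,-1],[0,0.016,0,0,0,0,-1],[0,0.024,0,0,0,0,-1],[0,0.03,0,0,0,0,-1],[0,0.034,0,0,0,0,-1],[0,0.034,0,0,0,0,-1]]'; python3 -m crank '[[0,0.002,0,0,0,0,-1],[0,0.004,0,0,0,0,-1],[0,0.006,0,0,0,0,-1],[0,0.006,0,0,0,0,-1]]'
```

```text
time: 8.75
position: [0.5394, 0.252, 0.1588]
tool_rot: [-0.468, 0.53, -0.53, 0.468]
ft_force: [-0.1, -0.7, -3.4]
grip_width: 0.0268
time: 9.25
position: [0.5394, 0.252, 0.156]
tool_rot: [-0.468, 0.53, -0.53, 0.468]
ft_force: [0.8, -0.5, -4.1]
grip_width: 0.0269
```

```bash
python3 -m crank '[[0,0.001,0,0,0,0,-1],[0,0.002,0,0,0,0,-1],[0,0.003,0,0,0,0,-1],[0,0.003,0,0,0,0,-1]]'; python3 -m crank '[[0,0.001,0,0,0,0,-1],[0,0.002,0,0,0,0,-1],[0,0.002,0,0,0,0,-1]]'
```

```text
time: 9.75
position: [0.5395, 0.2521, 0.1546]
tool_rot: [0.468, -0.53, 0.53, -0.468]
ft_force: [0.2, -0.3, -4.4]
grip_width: 0.0274
time: 10.12
position: [0.5395, 0.2521, 0.1545]
tool_rot: [0.468, -0.53, 0.53, -0.468]
ft_force: [-3.3, -0.9, 5.1]
grip_width: 0.0271
```

```bash
python3 -c "
from h import *
s=vision.camera('side')
cv2.imwrite('pics/m5.png',cv2.resize(s[130:240,260:360],None,fx=5,fy=5,interpolation=2))
"
```

```text
(no output)
```

View pics/m5.png

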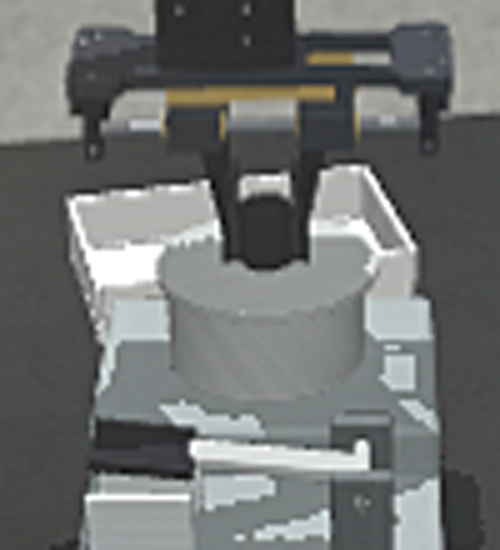

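The cover sits flush and level on the rim, with its plate centred at about (313,185). Next I release, opening both fingers moderately, and then retreat upward.

```bash
python3 -m crank '[[0,-0.001,0,0,0,0,-0.2],[0,-0.001,0,0,0,0,0.3],[0,-0.001,0,0,0,0,0.3],[0,-0.001,0,0,0,0,0.3],[0,-0.001,0,0,0,0,0.3]]' && python3 -m crank '[[0,-0.03,0,0,0,0,0.3],[0,-0.08,0,0,0,0,0.3],[0,-0.15,0,0,0,0,0.3],[0,-0.18,0,0,0,0,0.3],[0,-0.18,0,0,0,0,0.3],[0,-0.18,0,0,0,0,0.3]]'; python3 -c "
from h import *
to((.4664,.1135,.2),-7.2)
s=vision.camera('side')
cv2.imwrite('pics/m6.png',cv2.resize(s[130:240,260:360],None,fx=5,fy=5,interpolation=2))
"
```

```text
time: 10.8
position: [0.5395, 0.2521, 0.1539]
tool_rot: [-0.468, 0.53, -0.53, 0.468]
ft_force: [0.2, -0.4, 0.0]
grip_width: 0.0555
time: 11.55
position: [0.5386, 0.2518, 0.243]
tool_rot: [-0.469, 0.531, -0.53, 0.467]
ft_force: [0.3, -0.5, 0.0]
grip_width: 0.0565
t 11.55 pos [0.5386 0.2518 0.243 ] q [ 0.2496  0.4799  1.5026 -0.      1.1614  0.3742] w 0.05646124806996852 F [ 0.3033 -0.5026  0.0286]
shift [ 0.2924  0.0865 -0.1088]
turn [0.0007 0.0003 0.0003]
turn [ 0.0004 -0.9997 -0.001 ]
```

View pics/m6.png

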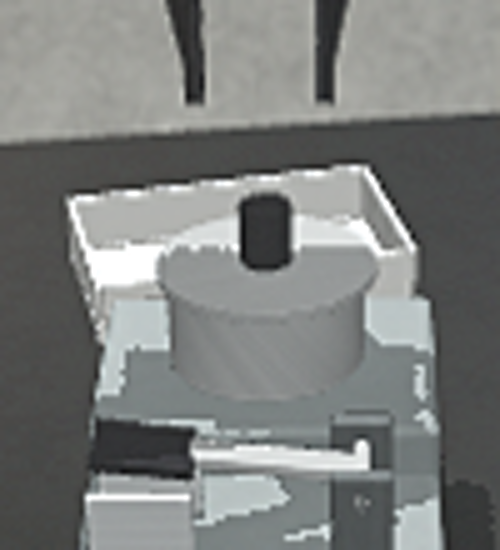

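```bash
python3 -m crank '[[0.08,0,-0.03,0,0,0,-1],[0.18,0,-0.067,0,0,0,-1],[0.26,0.03,-0.097,0,0,0,-1],[0.292,0.087,-0.109,0,0,0,-1],[0.292,0.12,-0.109,0,0,0,-1],[0.292,0.15,-0.109,0,0,0,-1],[0.292,0.15,-0.109,0,0,0,-1],[0.292,0.15,-0.109,0,0,0,-1],[0.292,0.15,-0.109,0,0,0,-1]]'; python3 -c "
from h import *
to((.4664,.1135,.126),-7.2)
s=vision.camera('side');t=vision.camera('top')
cv2.imwrite('pics/s7.png',s);cv2.imwrite('pics/t7.png',t)
cv2.imwrite('pics/m7.png',np.hstack([cv2.resize(s[140:270,250:350],None,fx=4,fy=4,interpolation=2),cv2.resize(t[170:300,230:330],None,fx=4,fy=4,interpolation=2)]))
"
```

```text
time: 12.72
position: [0.4676, 0.1141, 0.1695]
tool_rot: [0.468, -0.53, 0.53, -0.468]
ft_force: [-0.1, -0.1, 1.0]
grip_width: 0.0009
t 12.725 pos [0.4676 0.1141 0.1695] q [0.0065 0.4403 1.8557 0.     0.8446 0.131 ] w 0.0008530189168556414 F [-0.1447 -0.0588  0.9759]
shift [ 0.0014  0.0869 -0.0024]
turn [-0.0003  0.0004 -0.    ]
turn [-0.0001 -0.9996  0.0005]
```

View pics/m7.png

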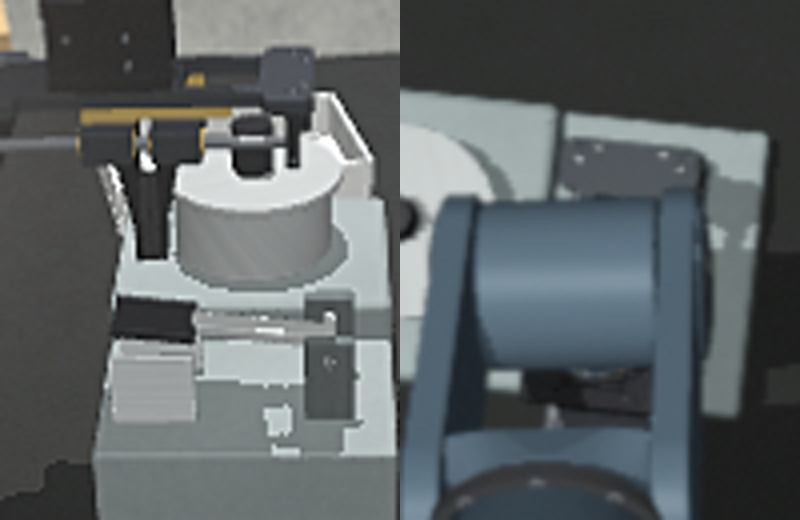

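```bash
python3 -m crank '[[0.001,0.03,-0.001,0,0,0,-1],[0.001,0.06,-0.001,0,0,0,-1],[0.001,0.075,-0.001,0,0,0,-1],[0.001,0.078,-0.001,0,0,0,-1],[0.001,0.078,-0.001,0,0,0,-1]]'; for i in 1 2; do python3 -c "
from rig import robot;print(robot.get_obs()['ft_force'],robot.get_obs()['position'])"; done; python3 -m crank '[[0,0.002,0,0,0,0,-1],[0,0.004,0,0,0,0,-1],[0,0.004,0,0,0,0,-1]]';  python3 -m crank '[[0,0.002,0,0,0,0,-1],[0,0.004,0,0,0,0,-1],[0,0.004,0,0,0,0,-1]]'
```

```text
time: 13.45
position: [0.467, 0.1136, 0.1303]
tool_rot: [0.468, -0.53, 0.53, -0.468]
ft_force: [0.8, 0.3, 1.6]
grip_width: 0.0001
[0.78798555 0.31953737 1.57896563] [0.46698423 0.11358214 0.13033858]
[0.78798555 0.31953737 1.57896563] [0.46698423 0.11358214 0.13033858]
time: 13.82
position: [0.4667, 0.1135, 0.1281]
tool_rot: [0.468, -0.53, 0.53, -0.468]
ft_force: [-0.3, -0.0, -0.1]
grip_width: 0.0003
time: 14.2
position: [0.4667, 0.1135, 0.1263]
tool_rot: [0.468, -0.53, 0.53, -0.468]
ft_force: [-0.7, -0.1, 4.1]
grip_width: 0.0006
```

```bash
python3 -m crank '[[0,0.004,0,0,0,0,-1],[0,0.008,0,0,0,0,-1],[0,0.012,0,0,0,0,-1],[0,0.016,0,0,0,0,-1],[0,0.018,0,0,0,0,-1],[0,0.018,0,0,0,0,-1],[0,0.018,0,0,0,0,-1]]'; python3 -c "
from h import *
to((.4664,.1135,.114),-7.2)
s=vision.camera('side')
cv2.imwrite('pics/s8.png',s)
cv2.imwrite('pics/m8.png',cv2.resize(s[190:265,265:350],None,fx=8,fy=8,interpolation=2))
"
```

```text
time: 15.08
position: [0.4658, 0.1137, 0.1172]
tool_rot: [-0.468, 0.531, -0.53, 0.467]
ft_force: [-1.9, 0.6, 6.3]
grip_width: 0.0009
t 15.075 pos [0.4658 0.1137 0.1172] q [0.0056 0.5335 1.9005 0.0002 0.7093 0.1301] w 0.0009094471919823385 F [-1.8704  0.6217  6.2664]
shift [0.0002 0.0064 0.0012]
turn [0.0006 0.0003 0.    ]
turn [ 0.     -0.9997 -0.0009]
```

View pics/m8.png

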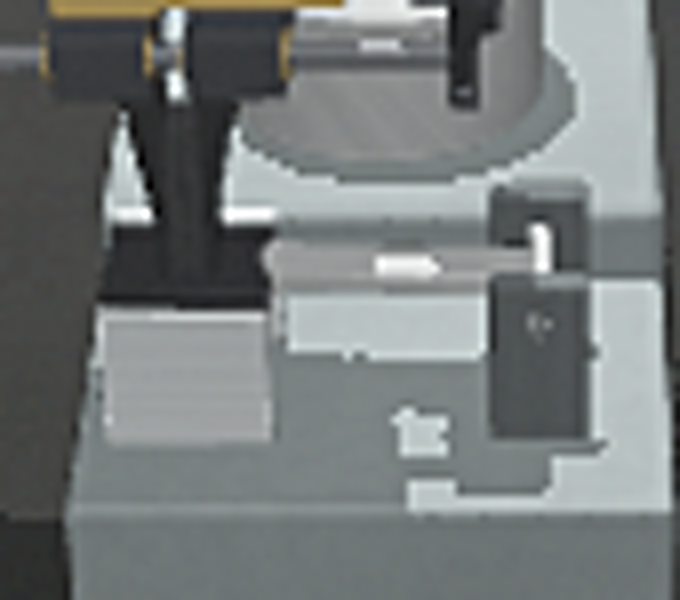

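```bash
python3 -m crank '[[0,0.003,0,0,0,0,-1],[0,0.006,0,0,0,0,-1],[0,0.006,0,0,0,0,-1],[0,0.006,0,0,0,0,-1],[0,0.006,0,0,0,0,-1],[0,0.006,0,0,0,0,-1]]'; python3 -c "
from h import *
to((.4664,.1135,.114),-7.2)
s=vision.camera('side')
F=[]
for i in range(4): vision.camera('top');o=robot.get_obs();F.append(np.r_[o['ft_force'],o['position']])
print(np.array(F))
cv2.imwrite('pics/s9.png',s)
cv2.imwrite('pics/m9.png',cv2.resize(s[190:265,265:350],None,fx=8,fy=8,interpolation=2))
"
```

```text
time: 15.88
position: [0.4657, 0.1137, 0.1143]
tool_rot: [-0.468, 0.531, -0.53, 0.467]
ft_force: [-2.8, 0.2, 9.1]
grip_width: 0.0005
t 15.875 pos [0.4657 0.1137 0.1143] q [0.0057 0.5389 1.9026 0.0002 0.702  0.1301] w 0.0005499625127479352 F [-2.8405  0.1587  9.1311]
shift [0.0002 0.0007 0.0015]
turn [0.0006 0.0003 0.    ]
turn [ 0.     -0.9997 -0.0009]
[[-3.2602  1.2244  8.2456  0.4657  0.1137  0.1143]
 [-3.0004  0.5981  8.8288  0.4657  0.1137  0.1143]
 [-3.4224 -0.2243  8.5178  0.4656  0.1137  0.1143]
 [-3.8496  1.6417  9.0701  0.4657  0.1137  0.1143]]
```

View pics/m9.png

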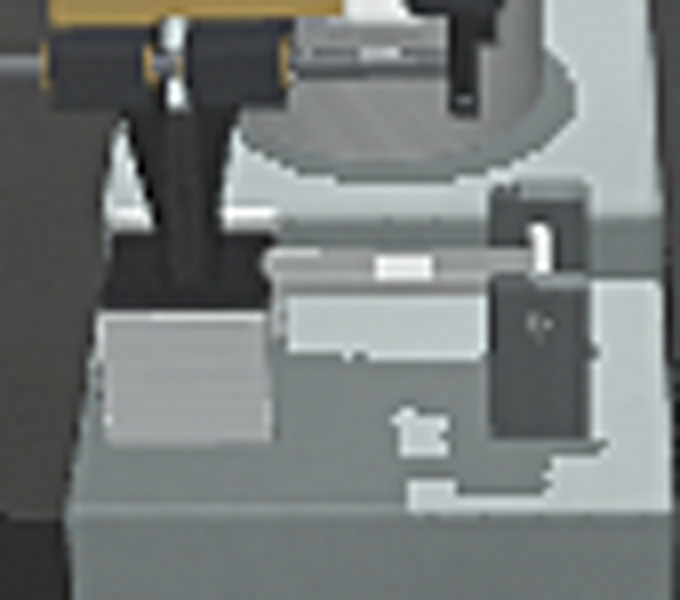

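```bash
python3 -c "
from h import *
R2=R.from_euler('z',-7.2,degrees=True).as_matrix();g=np.array([.4664,.1135,.1])
s=cv2.imread('pics/s9.png');gray=cv2.cvtColor(s,6)
def row(x,y,z): return proj('side',g+R2@np.array([x,y,z]))
for x in(-.018,.021):
  print(x,'rearguard inner',row(x,.026,0),'pad far edge',row(x,.02,0),'pad+2mm',row(x,.02,.002),'front guard inner/outer',row(x,-.026,0),row(x,-.032,0))
  c=int(round(row(x,.0,0)[0]));print(c,list(zip(range(212,234),gray[212:234,c])))
"
```

```text
-0.018 rearguard inner [282.4904 216.9412] pad far edge [282.2969 218.1989] pad+2mm [282.248  217.4922] front guard inner/outer [280.7586 228.2154] [280.5505 229.5728]
282 [(212, np.uint8(117)), (213, np.uint8(165)), (214, np.uint8(208)), (215, np.uint8(197)), (216, np.uint8(250)), (217, np.uint8(210)), (218, np.uint8(145)), (219, np.uint8(53)), (220, np.uint8(45)), (221, np.uint8(49)), (222, np.uint8(49)), (223, np.uint8(50)), (224, np.uint8(50)), (225, np.uint8(47)), (226, np.uint8(48)), (227, np.uint8(47)), (228, np.uint8(62)), (229, np.uint8(185)), (230, np.uint8(153)), (231, np.uint8(160)), (232, np.uint8(160)), (233, np.uint8(158))]
0.021 rearguard inner [298.4157 216.7895] pad far edge [298.291  218.0481] pad+2mm [298.2566 217.3404] front guard inner/outer [297.299  228.0732] [297.1648 229.4319]
298 [(212, np.uint8(189)), (213, np.uint8(192)), (214, np.uint8(192)), (215, np.uint8(183)), (216, np.uint8(255)), (217, np.uint8(189)), (218, np.uint8(141)), (219, np.uint8(51)), (220, np.uint8(31)), (221, np.uint8(140)), (222, np.uint8(169)), (223, np.uint8(170)), (224, np.uint8(118)), (225, np.uint8(52)), (226, np.uint8(43)), (227, np.uint8(70)), (228, np.uint8(82)), (229, np.uint8(142)), (230, np.uint8(132)), (231, np.uint8(134)), (232, np.uint8(129)), (233, np.uint8(123))]
```

View pics/s9.png

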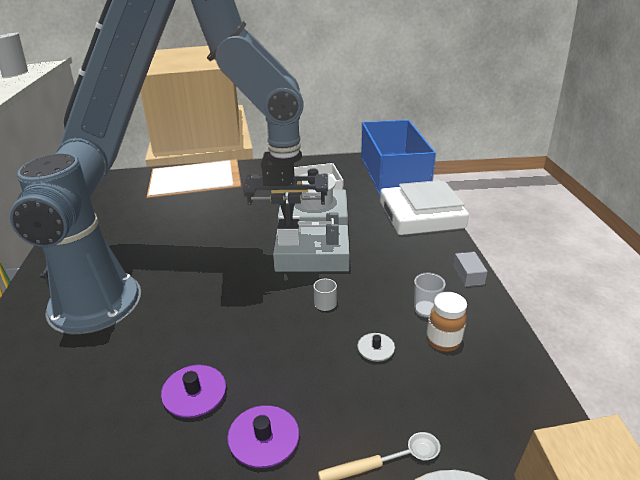

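The cover is on the bowl and the paddle is held at about (288,225). The small lid (376,347), both purple look-alikes, the core ring, jar, beaker and scoop are where they started. Handing in.

```bash
python3 -c "
from rig import robot
print(robot.hand_in());o=robot.get_obs();print(o['time'],o['position'],o['ft_force'])"
```

```text
the job is handed in; nothing more can be done
None
the job is handed in; nothing more can be done
```

I closed the mill and handed the job in at about 16 s, with the paddle still held at mid-travel; no verdict was reported.

**Cover:** I gripped the large steel cover by its knob and lowered it slowly onto the bowl. It made contact at the expected height (tool at 0.1545 m). After I let go and backed off, the side view showed it seated and level.

**Paddle:** I pressed the pad with closed fingertips and never went past mid-travel. Last checks before hand-in:
- **Height:** the tips were at 0.1003 m, against guard tops at 0.100 m.
- **Force:** about 8.7 N, against the roughly 9 N expected at the middle.
- **Picture:** the pad edge was level with the guard tops to within about 1 mm.

**Rest of the bench:** the side view just before hand-in showed the other items I could see where they started. The gripper partly hides the tray there.

**Disagreements:**
- **Camera views:** the two views disagreed by about 3 mm on the lids and 1 mm on the bowl. The knob top measured 46 mm against the stated 50 mm. The fits had enough clearance for this.
- **Sideways force:** about 3 N remained on the fingertips while holding the pad.
- **After hand-in:** the interface returned no reading, so the one-second hold afterwards is unchecked.

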